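Kit the rack-and-pinion drive in its nest tray

TASK

Kit the parts of one rack-and-pinion focus drive in the tray with the four square nests: seat the toothed rack in the long slot, the ball bearing in the smaller round pocket, the larger of the two flanges (disc down) in the larger round pocket, and the larger of the two gears over the steel post. Each must lie flat, right down in its own nest; the smaller flange and the smaller gear belong to another drive, so leave them where they lie. Mind the camera stand at the back between the parts and the tray.

Things in the scene. Friction and masses are not known exactly. Their poses are not given: they have to be found in the camera images.
- large_flange: The larger turned steel flange: round disc 50 mm across and 8.6 mm thick with a narrower hub (28 mm) on top, 22 mm tall overall, about 0.21 kg. Lies disc down. Origin: centre of its underside; z up along its axis. Grip it by the rim of the disc: above the disc its solid shape narrows upward from 50 mm to 28 mm like a cone, so the hub gives no hold.
- small_flange: Look-alike, to be left where it lies: the same form of flange, but 36 mm across and 20 mm tall. Origin: centre of its underside.
- large_gear: The larger steel spur gear: 20 teeth, 44 mm across the tips, toothed disc 12 mm thick with a plain round hub 27 mm across on top (from 12 to 20 mm height); through bore 18 mm; about 0.11 kg. Lies hub up. Origin: centre of its underside; z up along its axis. Can be gripped across the teeth or by the hub.
- small_gear: Look-alike, to be left where it lies: the same form of gear with 13 teeth, 30 mm across the tips, 17 mm tall, bore 10 mm. Origin: centre of its underside.
- bearing: Ball bearing with steel rings and black seals: plain cylinder 35 mm across, 14 mm tall, bore 15 mm, about 0.055 kg, lying flat. Origin: centre of its underside; z up along its axis. (All six parts start on the bench to the right of the tray. Between parts and tray, farther back (x over 0.6, y -0.06 to 0.1), stands a fixed camera stand 0.22 m tall: carry over it or pass nearer the robot.)
- rack: Straight toothed steel bar (gear rack): 63 mm long (along its x axis), 15 mm wide (y), 15 mm tall (z), teeth upward on its top, about 0.1 kg. Origin: centre of its underside. Either end may lie either way.
- flange_nest: Square grey plate, 90.5 x 90.5 x 10.5 mm, fixed, one of four set two by two in a low metal tray (rim lower than the plates). Origin: centre of its underside; z up; top face 10.5 mm above the origin. It has the larger round pocket at its centre: 58 mm across and 4.5 mm deep (floor 6 mm above the origin), its mouth widened by a 3 mm chamfer.
- bearing_nest: Square grey plate, 90.5 x 90.5 x 10.5 mm, fixed, one of four set two by two in a low metal tray (rim lower than the plates). Origin: centre of its underside; z up; top face 10.5 mm above the origin. It has the smaller round pocket at its centre: 43 mm across and 4.5 mm deep (floor 6 mm above the origin), its mouth widened by a 3 mm chamfer.
- rack_nest: Square grey plate, 90.5 x 90.5 x 10.5 mm, fixed, one of four set two by two in a low metal tray (rim lower than the plates). Origin: centre of its underside; z up; top face 10.5 mm above the origin. It has a straight slot at its centre, along its x axis: 71 mm long, 23 mm wide and 4.5 mm deep (floor 6 mm above the origin), its mouth widened by a 3 mm chamfer.
- gear_nest: Square grey plate, 90.5 x 90.5 x 10.5 mm, fixed, one of four set two by two in a low metal tray (rim lower than the plates). Origin: centre of its underside; z up; top face 10.5 mm above the origin. It has no pocket but an upright steel post at its centre, 9 mm thick, with a tapered tip, 14.5 mm high above the plate; the gear goes over it and lies flat on the plate.

How it is judged:
By the outcome, as a careful person would: the job done as asked, in the order asked, and still so for the second after the job is handed in, with the robot touching nothing.
It also fails if it takes over 120 s, if anything falls off the work surface, if the arm or the gripper's body presses on something with over 40 N, if the wrist force passes 120 N, or if a joint passes its speed limit or range.

ROBOT

A 6-joint arm with a two-finger parallel gripper is mounted at the origin on a cart in front of the work surface, level with it; the furniture and walls round the work are solid. World frame = base frame: x ahead of the robot, y to its left, z up, the work surface at z = 0. Lengths are in m, angles in rad, forces in N, time in s.
With the tool pointing down it reaches from about 0.35 to 0.875 m from the base axis. Payload 15.5 kg.
Tool frame: the origin (TCP) lies on the centre line of the jaws, within the pads' length; the fingertips stand 14 mm ahead of it and the grasp point (between the pads) lies 5 mm behind it; z points along the fingers, y is the line along which they close (so a half turn about z gives the same grasp; the last joint's range is limited). The gripper opens to 85 mm and grips with 20 to 120 N. Pads are 22 mm wide; open, the fingers measure 114 mm over their backs; the gripper's body (76 mm by 85 mm) begins 54 mm behind the grasp point. The pads swing forward as they close: fully open they stand 13 mm farther back than shut.
Start: joints at [-1.294, 0.494, 1.345, -0, 1.302, -0.096], TCP at [0.227, -0.582, 0.245] pointing down, gripper open.
Joint ranges: [-2.91, 2.91], [-0.82, 2.16], [0.22, 2.67], [-1.22, 4.37], [0.12, 2.79], [-3.08, 3.08]. Speed limits (rad/s): [1.89, 1.89, 2.57, 3.01, 3.01, 3.01].

INTERFACE

Orientations are given as a unit quaternion [x, y, z, w].
In Python, from station import * gives the robot as it stands. The module is installed in compiled form; this text tells all that it offers.
- The arm moves only by the tool play_rows, never from a script. Its argument "deltas" is a list of rows, each a list of 7 numbers: the opening, from 0 (shut) to 1 (fully open), then the shift along the tool's x, y, z as a fraction of full scale, then the turn, a rotation vector about the tool's x, y, z as a fraction of full scale. A call has 1 to 10 rows; each row shifts and turns the commanded pose from where the row before left it, along the tool's axes as they then stand; what a row does not reach is not made up. Full scale, the value 1, is 80 mm for a shift and 90 degrees for a turn. A row lasts 1/10 s, in which the tool goes at most 50 mm and 8.59 degrees, less where a joint would pass 70% of its speed; a pose out of reach is approached as far as the arm can. A call with a number of a shift or a turn outside -1 to 1 is refused whole. A call with a gripper value outside its range is refused whole. The fingers move at their own pace and stop on an object; "force" is the grip in N (left out, the last holds). Time passes only in rows, so rows that do not move let the fingers close. It gives the time, the measured TCP pose, the force, the opening and the grip force at its end, in the units of the state.
- get_obs(): the state, without advancing time (a new reading comes with each control period).
- capture(name): name is "scene" or "top" or "wrist"; returns a dict with "pixels" (480x640x3 uint8, red, green, blue), "K" (3x3 intrinsics, pixels), "view" (4x4, takes a point from world to camera coordinates). Camera axes: x right, y down, z forward; pixel columns grow to the right and rows downward; lengths in m; the calibration is good to about 2 mm. The wrist camera is an equidistant fisheye: a pixel r from the principal point sees the ray r / f radians off the axis. A picture is of the moment at which its call begins. There is no depth.
- finish_job(): hands the job in; it is judged then, once.
Trained networks look in a picture, given as the dict that the camera call returned (one of the last four; its "shot" number tells which), for a name from the list of things; names that differ only in an ending like _2 or _b are one class to them, and where a whole thing is asked for, a point or a joint stands for the part that bears it (a point fixed in the world has none). Each returns a list of dicts, best first, with "confidence" (0 to 1); they miss things now and then, are a little off and sometimes report something else, mostly with a low value. They report only what shows in the picture. A call takes as long as a camera call.
- regions_of(query, picture): "pixels" (480x640 bool, what is visible of it) and "bbox" ([centre column, centre row, width, height] as shares, 0 to 1, of the picture: columns of its width, rows of its height, round what is visible of it).
- spot_point(query, picture): "location" ([column, row] as shares, 0 to 1, of the picture: columns of its width, rows of its height: a listed point, or the origin of a listed thing).
The state is a dict: "clock": time; "qpos": joint angles; "qvel": joint speeds; "tau": joint torques, N m; "eef_pos": TCP position; "eef_rot": TCP orientation; "ft_force": force on the tool from outside, world axes, zero at the start; "wrist_torque": the same for the moment, N m; "grip_width": finger opening in m; "finger_force": force on a finger pad.
Only numpy, scipy, OpenCV 4.12 (cv2) and the standard library are available. Lean on these libraries where they do the work, as an engineer would, in place of code of your own. Each camera call takes 0.05 s, during which the arm holds its last target. There are 200 camera calls.

## Working session

There is one attempt and no reset: what is moved stays moved. The work goes in short steps, Python scripts to look and compute and a tool call to move; the robot and the scene stay as the last step left them, time stands still between calls to the robot, and variables do not carry over. Pictures are saved under pics/ and viewed, at most 18 in all, crops included, and the job is handed in when it is done.

Besides the shell and the picture viewer there is one more tool, called after "Call:" in YAML: its name, and indented under it one key for each argument. play_rows: Moves the arm, as the interface text tells. Its arguments: {"type":"object","properties":{"deltas":{"type":"array","items":{"type":"array","items":{"type":"number"}}},"force":{"type":"number"}},"required":["deltas"]}

```bash
mkdir -p pics; cat > h.py <<'E'
from station import *
import numpy as np, cv2
from scipy.spatial.transform import Rotation as R
def ray(p,u,v):
    K=p["K"];V=np.array(p["view"]);d=np.linalg.inv(K)@[u,v,1]
    return -V[:3,:3].T@V[:3,3], V[:3,:3].T@d
def at(p,u,v,z):
    o,d=ray(p,u,v); return o+d*(z-o[2])/d[2]
def save(p,n): cv2.imwrite("pics/"+n,cv2.cvtColor(p["pixels"],cv2.COLOR_RGB2BGR))
E
python3 - <<'E'
from h import *
o=get_obs(); print(o["eef_pos"],o["eef_rot"],R.from_quat(o["eef_rot"]).as_matrix().round(3),o["ft_force"],o["grip_width"])
H=dict(large_flange=.0,small_flange=0,large_gear=0,small_gear=0,bearing=0,rack=0,flange_nest=0,bearing_nest=0,rack_nest=0,gear_nest=0)
for c in("top","scene"):
    p=capture(c);save(p,c+"0.png");print(c,p["K"],ray(p,320,240))
    for n in H:
        for r in spot_point(n,p)[:2]:
            u,v=r["location"][0]*640,r["location"][1]*480
            print(c,n,round(r["confidence"],2),round(u),round(v),at(p,u,v,0).round(4))
E
```

```text
[ 0.22695663 -0.58196589  0.24470072] [ 9.82772453e-01  1.84818658e-01 -4.91194329e-05 -6.06273243e-04] [[ 0.932  0.363 -0.   ]
 [ 0.363 -0.932  0.001]
 [ 0.    -0.001 -1.   ]] [-0.12077035  0.02328051  0.14406692] 0.0849559108610479
top [[449.99815295   0.         317.65587565]
 [  0.         449.99815295 239.66365826]
 [  0.           0.           1.        ]] (array([0.32467087, 0.01265092, 0.96108044]), array([ 0.17700903, -0.0193159 , -0.98403374]))
top large_flange 0.87 473 241 [ 0.5055 -0.3413  0.    ]
top small_flange 0.55 481 288 [ 0.4033 -0.3539  0.    ]
top large_gear 0.68 478 205 [ 0.5877 -0.355  -0.    ]
top large_gear 0.65 430 231 [ 0.524  -0.2466  0.    ]
top small_gear 0.64 432 286 [ 0.4059 -0.2493  0.    ]
top bearing 0.63 429 231 [ 0.5241 -0.2438  0.    ]
top rack 0.48 430 198 [ 0.5989 -0.2477  0.    ]
top flange_nest 0.77 161 276 [0.4089 0.3298 0.    ]
top bearing_nest 0.88 209 281 [0.4029 0.2285 0.    ]
top rack_nest 0.59 164 235 [0.4978 0.332  0.    ]
top rack_nest 0.31 209 236 [0.4994 0.2351 0.    ]
top gear_nest 0.87 211 235 [0.5017 0.2308 0.    ]
scene [[586.5
[... 166 characters left out ...]
), array([ 0.35355127, -0.72912557, -0.58629428]))
scene large_flange 0.61 358 188 [ 0.505  -0.3481  0.    ]
scene small_flange 0.36 391 198 [ 0.4034 -0.3436  0.    ]
scene large_gear 0.55 333 182 [ 0.5811 -0.3487  0.    ]
scene large_gear 0.52 286 325 [0.4165 0.2201 0.    ]
scene small_gear 0.62 379 213 [ 0.4037 -0.2572  0.    ]
scene bearing 0.68 338 203 [ 0.5222 -0.2535  0.    ]
scene bearing 0.18 379 216 [ 0.3994 -0.2435  0.    ]
scene rack 0.56 314 199 [ 0.5848 -0.2389  0.    ]
scene flange_nest 0.95 260 354 [0.4217 0.3149 0.    ]
scene rack_nest 0.64 220 343 [0.5055 0.3266 0.    ]
scene gear_nest 0.74 248 314 [0.5021 0.2308 0.    ]
scene gear_nest 0.69 376 213 [ 0.4103 -0.2532  0.    ]
```

```bash
python3 - <<'E'
import cv2,numpy as np
a=cv2.imread("pics/top0.png")
l=cv2.resize(a[200:320,120:250],None,fx=3,fy=3,interpolation=2); r=cv2.resize(a[170:310,395:520],None,fx=3,fy=3,interpolation=2)
c=np.zeros((420,780,3),np.uint8); c[:360,:390]=l; c[:420,390:765]=r; cv2.imwrite("pics/crop0.png",c)
E
```

```text
(no output)
```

View pics/top0.png

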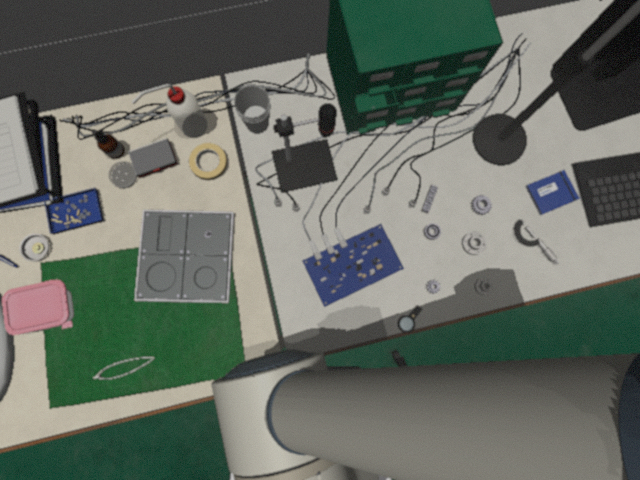

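View pics/crop0.png

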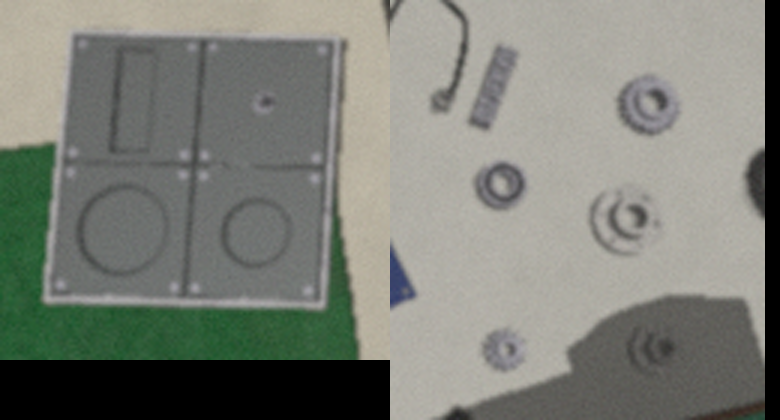

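The top view shows the rack at (429,199), bearing (432,231), large gear (481,205) and large flange (473,243). The small gear is at (432,286) and the small flange at (483,286). In the tray the slot is back left, the post back right, the large pocket front left and the small pocket front right. I'm moving over the parts for a close look.

Call:
play_rows:
  deltas:
    - [1,0.5,-0.22,-0.07,0,0,0]
    - [1,0.5,-0.22,-0.07,0,0,0]
    - [1,0.5,-0.22,-0.07,0,0,0]
    - [1,0.5,-0.22,-0.07,0,0,0]
    - [1,0.5,-0.22,-0.07,0,0,0]
    - [1,0.5,-0.22,-0.07,0,0,0]
    - [1,0.5,-0.22,-0.07,0,0,0]
    - [1,0.5,-0.22,-0.07,0,0,0]
    - [1,0,0,0,0,0,0]
    - [1,0,0,0,0,0,0]
  force: 40

```text
clock: 2.1
eef_pos: [0.4746, -0.3342, 0.2901]
eef_rot: [0.983, 0.186, -0.0, 0.0]
ft_force: [0.7, -0.2, -0.3]
grip_width: 0.0851
finger_force: 0.0
```

```bash
cat >> h.py <<'E'
def wray(p,u,v):
    K=p["K"];V=np.array(p["view"]);x=(u-K[0][2])/K[0][0];y=(v-K[1][2])/K[1][1]
    t=np.hypot(x,y);s=np.sin(t)/t if t>1e-9 else 1
    return -V[:3,:3].T@V[:3,3], V[:3,:3].T@np.array([x*s,y*s,np.cos(t)])
def wat(p,u,v,z):
    o,d=wray(p,u,v); return o+d*(z-o[2])/d[2]
def mask_xy(p,m,z):
    v,u=np.nonzero(m); return np.array([wat(p,a,b,z)[:2] for a,b in zip(u,v)])
E
python3 - <<'E'
from h import *
p=capture("wrist");save(p,"w1.png");print(p["K"],wray(p,320,240),get_obs()["eef_pos"])
for n in ["large_flange","small_flange","large_gear","small_gear","bearing","rack"]:
    for r in spot_point(n,p)[:2]:
        u,v=r["location"][0]*640,r["location"][1]*480
        print("spot",n,round(r["confidence"],2),round(u),round(v),wat(p,u,v,0).round(4))
    for r in regions_of(n,p)[:2]:
        P=mask_xy(p,r["pixels"],.008)
        c=P.mean(0);w,E=np.linalg.eigh(np.cov(P.T));print(" reg",round(r["confidence"],2),len(P),np.array(r["bbox"])*[640,480,640,480],c.round(4),P.min(0).round(3),P.max(0).round(3),np.degrees(np.arctan2(E[1,1],E[0,1])).round(1))
E
```

```text
[[371.64829954   0.         312.22271485]
 [  0.         371.64829954 242.05823293]
 [  0.           0.           1.        ]] (array([ 0.53866693, -0.31038174,  0.41886382]), array([-0.23901516, -0.11672358, -0.96397477])) [ 0.47391629 -0.33489839  0.2899823 ]
spot large_flange 0.74 324 181 [ 0.5004 -0.3394  0.    ]
 reg 0.61 1346 [326.656 182.304  45.504  47.184] [ 0.5007 -0.3412] [ 0.476 -0.366] [ 0.526 -0.318] -172.3
spot small_flange 0.62 309 258 [ 0.4091 -0.3578  0.    ]
 reg 0.72 756 [312.384 261.264  27.2    33.888] [ 0.4091 -0.3594] [ 0.389 -0.377] [ 0.428 -0.341] -157.3
spot large_gear 0.81 369 120 [ 0.5845 -0.3606  0.    ]
 reg 0.7 977 [368.96  118.08   39.68   36.192] [ 0.586  -0.3599] [ 0.565 -0.382] [ 0.608 -0.338] 52.9
spot small_gear 0.67 221 228 [ 0.4053 -0.2469 -0.    ]
 reg 0.57 431 [223.872 231.648  22.592  26.112] [ 0.4041 -0.2511] [ 0.388 -0.265] [ 0.419 -0.237] -165.0
spot bearing 0.59 257 131 [ 0.5263 -0.2491  0.    ]
 reg 0.88 740 [256.704 135.072  30.784  36.48 ] [ 0.523  -0.2505] [ 0.505 -0.269] [ 0.541 -0.232] 121.6
spot rack 0.95 279 73 [ 0.5971 -0.2477  0.    ]
 reg 0.56 883 [278.912  72.384  44.8    46.992] [ 0.596  -0.2464] [ 0.564 -0.264] [ 0.627 -0.228] 159.8
```

View pics/w1.png

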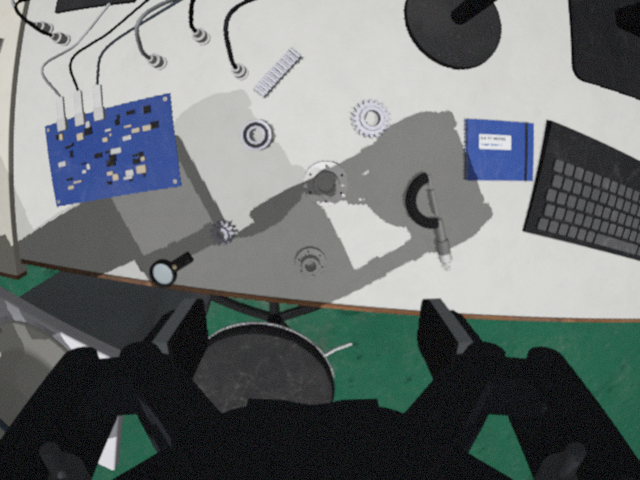

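The wrist view agrees with the top view: rack (278,72), bearing (257,134), large gear (369,118), large flange (326,182). I'll work in the order the task lists them, starting with the rack.

```bash
cat >> h.py <<'E'
def yaw_now(): return np.degrees(np.arctan2(*R.from_quat(get_obs()["eef_rot"]).as_matrix()[[1,0],0]))
def plan(pos,yaw,op,n=None):
    "rows (tool axes, shares of full scale) from the measured pose to a downward pose"
    o=get_obs();p=np.array(o["eef_pos"]);d=np.array(pos)-p;y0=yaw_now();dy=(yaw-y0+180)%360-180
    n=n or int(max(np.ceil(np.linalg.norm(d)/.04),np.ceil(abs(dy)/8.3),1))
    r=[]
    for i in range(n):
        a=np.radians(y0+dy*i/n);c,s=np.cos(a),np.sin(a);e=d/n
        r.append([op,round((c*e[0]+s*e[1])/.08,3),round((s*e[0]-c*e[1])/.08,3),round(-e[2]/.08,3),0,0,round(-dy/n/90,4)])
    print("from",p.round(4),round(y0,1),"n",n); print(r)
E
python3 - <<'E'
from h import *
plan([.57,-.237,.16],-20,.45)
E
```

```text
from [ 0.474  -0.335   0.2901] 21.3 n 5
[[0.45, np.float64(0.313), np.float64(-0.141), np.float64(0.325), 0, 0, np.float64(0.0918)], [0.45, np.float64(0.289), np.float64(-0.184), np.float64(0.325), 0, 0, np.float64(0.0918)], [0.45, np.float64(0.26), np.float64(-0.224), np.float64(0.325), 0, 0, np.float64(0.0918)], [0.45, np.float64(0.225), np.float64(-0.259), np.float64(0.325), 0, 0, np.float64(0.0918)], [0.45, np.float64(0.185), np.float64(-0.289), np.float64(0.325), 0, 0, np.float64(0.0918)]]
```

Call:
play_rows:
  deltas:
    - [0.45,0.313,-0.141,0.325,0,0,0.092]
    - [0.45,0.289,-0.184,0.325,0,0,0.092]
    - [0.45,0.26,-0.224,0.325,0,0,0.092]
    - [0.45,0.225,-0.26,0.325,0,0,0.092]
    - [0.45,0.185,-0.29,0.325,0,0,0.092]
    - [0.45,0,0,0,0,0,0]
    - [0.45,0,0,0,0,0,0]
    - [0.45,0,0,0,0,0,0]

```text
clock: 3.55
eef_pos: [0.5703, -0.2375, 0.1609]
eef_rot: [0.985, -0.174, 0.001, 0.0]
ft_force: [0.3, -0.4, -0.4]
grip_width: 0.0381
finger_force: 0.0
```

```bash
sed -i 's/round((c\*/float(round((c*/; s/\/.08,3),round((s\*/\/.08,3)),float(round((s*/; s/\/.08,3),round(-e/\/.08,3)),float(round(-e/; s/\/.08,3),0,0,round(-dy\/n\/90,4)/\/.08,3)),0,0,float(round(-dy\/n\/90,4))/' h.py
cat >> h.py <<'E'
def look(n,z,name=None,k=1):
    p=capture("wrist")
    if name: save(p,name)
    for r in spot_point(n,p)[:k]:
        u,v=r["location"][0]*640,r["location"][1]*480
        print("spot",n,round(r["confidence"],2),round(u),round(v),wat(p,u,v,0).round(4))
    for r in regions_of(n,p)[:k]:
        P=mask_xy(p,r["pixels"],z).astype(np.float32);b=cv2.minAreaRect(P*1000)
        print(" reg",round(r["confidence"],2),len(P),P.mean(0).round(4),"mid",((P.min(0)+P.max(0))/2).round(4),"rect",np.round(b[0],1),np.round(b[1],1),round(b[2],1))
E
python3 - <<'E'
from h import *
print(get_obs()["grip_width"],get_obs()["qpos"])
look("rack",.012,"w2.png")
plan([.596,-.247,.021],-20,.45)
E
```

```text
0.038115423848422925 [-4.91152780e-01  5.71083756e-01  1.46044217e+00 -1.83628028e-04
  1.10891006e+00  1.42883108e+00]
spot rack 0.88 311 195 [ 0.5952 -0.2468  0.    ]
 reg 0.87 1642 [ 0.5973 -0.2465] mid [ 0.5973 -0.2462] rect [ 596.8 -246.7] [15.3 62.1] 69.7
from [ 0.5702 -0.2377  0.161 ] -20.1 n 4
[[0.45, 0.086, -0.0, 0.438, 0, 0, -0.0003], [0.45, 0.086, -0.0, 0.438, 0, 0, -0.0003], [0.45, 0.086, -0.0, 0.438, 0, 0, -0.0003], [0.45, 0.086, -0.0, 0.438, 0, 0, -0.0003]]
```

View pics/w2.png

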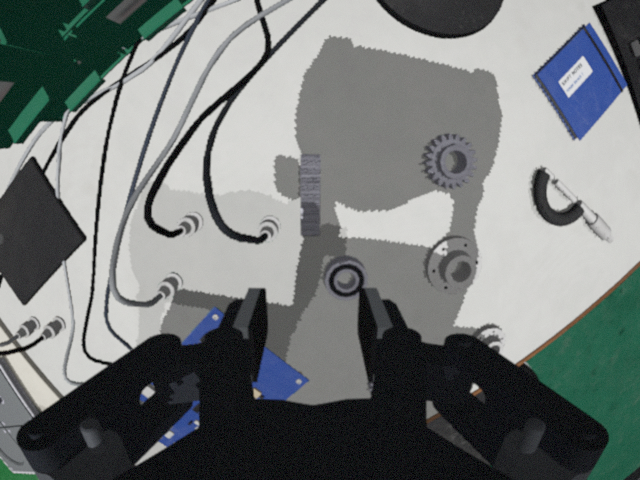

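The rack shows at (311,195), in line with the jaws and clear of the cable tips at (268,230). Descending to grip it.

Call:
play_rows:
  deltas:
    - [0.45,0.116,0,0.44,0,0,0]
    - [0.45,0.116,0,0.44,0,0,0]
    - [0.45,0.116,0,0.44,0,0,0]
    - [0.45,0,0,0.3,0,0,0]
    - [0.45,0,0,0.135,0,0,0]
    - [0.45,0,0,0,0,0,0]
    - [0,0,0,0,0,0,0]
    - [0,0,0,0,0,0,0]
    - [0,0,0,0,0,0,0]
    - [0,0,0,0,0,0,0]
  force: 50

```text
clock: 4.7
eef_pos: [0.5971, -0.2469, 0.0215]
eef_rot: [0.985, -0.174, 0.001, 0.0]
ft_force: [-0.8, -0.4, 8.7]
grip_width: 0.0136
finger_force: 49.6
```

Call:
play_rows:
  deltas:
    - [0,0,0,0,0,0,0]
    - [0,0,0,-0.5,0,0,0]
    - [0,0,0,-0.5,0,0,0]
    - [0,0,0,-0.5,0,0,0]
    - [0,0,0,-0.5,0,0,0]
    - [0,0,0,-0.5,0,0,0]
    - [0,0,0,-0.5,0,0,0]
    - [0,0,0,0,0,0,0]

```text
clock: 5.5
eef_pos: [0.5984, -0.2474, 0.2668]
eef_rot: [0.985, -0.174, 0.005, 0.002]
ft_force: [0.7, -0.9, -0.3]
grip_width: 0.0131
finger_force: 49.2
```

```bash
python3 - <<'E'
from h import *
plan([.45,.0,.26],-5,0)
E
```

```text
from [ 0.5984 -0.2474  0.2668] -20.1 n 8
[[0, -0.351, -0.283, 0.011, 0, 0, -0.021], [0, -0.341, -0.295, 0.011, 0, 0, -0.021], [0, -0.331, -0.306, 0.011, 0, 0, -0.021], [0, -0.321, -0.317, 0.011, 0, 0, -0.021], [0, -0.31, -0.327, 0.011, 0, 0, -0.021], [0, -0.299, -0.337, 0.011, 0, 0, -0.021], [0, -0.288, -0.347, 0.011, 0, 0, -0.021], [0, -0.277, -0.356, 0.011, 0, 0, -0.021]]
```

Call:
play_rows:
  deltas:
    - [0,-0.35,-0.28,0,0,0,-0.02]
    - [0,-0.34,-0.295,0,0,0,-0.02]
    - [0,-0.33,-0.305,0,0,0,-0.02]
    - [0,-0.32,-0.315,0,0,0,-0.02]
    - [0,-0.31,-0.325,0,0,0,-0.02]
    - [0,-0.3,-0.335,0,0,0,-0.02]
    - [0,-0.29,-0.345,0,0,0,-0.02]
    - [0,-0.28,-0.355,0,0,0,-0.02]
    - [0,0,-0.5,0,0,0,-0.06]
    - [0,0,-0.5,0,0,0,0]

```text
clock: 6.5
eef_pos: [0.4526, 0.0819, 0.2603]
eef_rot: [1.0, -0.001, 0.001, -0.0]
ft_force: [1.2, -0.3, -0.8]
grip_width: 0.0133
finger_force: 49.2
```

Call:
play_rows:
  deltas:
    - [0,0,-0.5,0,0,0,0]
    - [0,0,-0.5,0,0,0,0]
    - [0,0,-0.5,0,0,0,0]
    - [0,0,0,0,0,0,0]
    - [0,0,0,0,0,0,0]

```text
clock: 7.0
eef_pos: [0.4533, 0.2013, 0.2598]
eef_rot: [1.0, -0.002, 0.0, 0.0]
ft_force: [0.0, -0.3, -1.4]
grip_width: 0.0131
finger_force: 49.3
```

```bash
python3 - <<'E'
from h import *
o=get_obs();print(o["eef_pos"],yaw_now(),o["grip_width"])
p=capture("wrist");save(p,"w3.png")
for n in ["flange_nest","bearing_nest","rack_nest","gear_nest","rack"]:
    for r in spot_point(n,p)[:2]:
        u,v=r["location"][0]*640,r["location"][1]*480
        print("spot",n,round(r["confidence"],2),round(u),round(v),wat(p,u,v,0).round(4))
    for r in regions_of(n,p)[:2]:
        P=mask_xy(p,r["pixels"],.0105).astype(np.float32);b=cv2.minAreaRect(P*1000)
        print(" reg",round(r["confidence"],2),len(P),P.mean(0).round(4),"rect",np.round(b[0],1),np.round(b[1],1),round(b[2],1))
E
```

```text
[0.4532842  0.20127219 0.25981181] -0.1784857296470065 0.013139218639287877
spot flange_nest 0.77 206 247 [0.4078 0.3191 0.    ]
 reg 0.6 6426 [0.4086 0.3227] rect [407.1 324.4] [94.1 94.5] 0.5
spot bearing_nest 0.79 284 245 [0.4094 0.2311 0.    ]
 reg 0.88 5386 [0.4155 0.2406] rect [408.5 231.6] [95.3 92.3] 0.4
spot rack_nest 0.69 193 165 [0.4994 0.3287 0.    ]
 reg 0.74 7259 [0.5009 0.3234] rect [500.7 325. ] [93.5 95.2] 0.9
spot gear_nest 0.57 281 162 [0.4995 0.2327 0.    ]
 reg 0.88 8124 [0.5013 0.2319] rect [500.9 232.8] [93.8 93.8] 0.2
spot rack 0.84 311 303 [0.3405 0.2016 0.    ]
 reg 0.76 4867 [0.3438 0.2003] rect [334.6 201. ] [ 42.2 178.1] 89.9
```

View pics/w3.png

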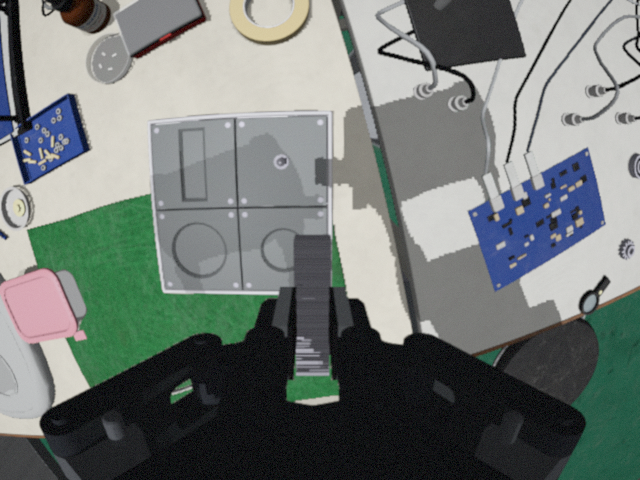

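The rack is held straight. The slot is centred near (192,165), the post at (281,161), the large pocket at (200,249) and the small pocket at (282,249). The seams cross at (238,207). Checking nest centres from the features themselves.

```bash
python3 - <<'E'
from h import *
p=capture("wrist");g=cv2.cvtColor(p["pixels"],cv2.COLOR_RGB2GRAY)
for n,u,v in[("slot",192.5,165),("post",281,161),("big",200,249),("small",282,249),("seam",238,207)]: print(n,wat(p,u,v,.0105).round(4))
# rectified plan view of the tray at plate height, 0.5mm/px
xs=np.arange(.57,.34,-.0005);ys=np.arange(.40,.16,-.0005)
X,Y=np.meshgrid(xs,ys,indexing="ij");V=np.array(p["view"]);K=p["K"]
c=np.stack([X,Y,np.full_like(X,.0105)],-1)@V[:3,:3].T+V[:3,3]
t=np.arctan2(np.hypot(c[...,0],c[...,1]),c[...,2]);h=np.hypot(c[...,0],c[...,1])
mx=(K[0][2]+K[0][0]*t*c[...,0]/h).astype(np.float32);my=(K[1][2]+K[1][1]*t*c[...,1]/h).astype(np.float32)
im=cv2.remap(p["pixels"],mx,my,cv2.INTER_CUBIC);im=cv2.cvtColor(im,cv2.COLOR_RGB2BGR)
for x,y in[(.5005,.325),(.501,.232),(.408,.3245),(.4085,.232)]: cv2.drawMarker(im,(int((.4-y)/.0005),int((.57-x)/.0005)),(0,0,255),0,16)
cv2.imwrite("pics/rect.png",im);print(im.shape)
E
```

```text
slot [0.5008 0.3243 0.0105]
post [0.5018 0.2305 0.0105]
big [0.409  0.3223 0.0105]
small [0.4089 0.2315 0.0105]
seam [0.4548 0.2767 0.0105]
(460, 480, 3)
```

View pics/rect.png

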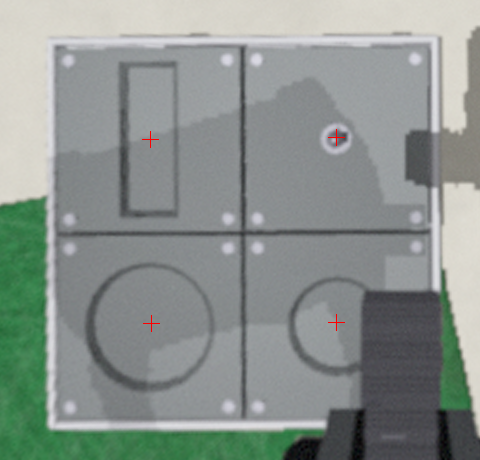

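Refined nest centres (x,y): slot (.5005,.325), post (.5005,.232), large pocket (.407,.325), small pocket (.407,.232), tray yaw about 0.

Call:
play_rows:
  deltas:
    - [0,0.197,-0.515,0.2,0,0,0]
    - [0,0.197,-0.515,0.2,0,0,0]
    - [0,0.197,-0.515,0.2,0,0,0]
    - [0,0,0,0.5,0,0,0]
    - [0,0,0,0.5,0,0,0]
    - [0,0,0,0.5,0,0,0]
    - [0,0,0,0.4,0,0,0]
    - [0,0,0,0,0,0,0]
    - [0,0,0,0,0,0,0]

```text
clock: 8.5
eef_pos: [0.5018, 0.3241, 0.0602]
eef_rot: [1.0, -0.003, -0.0, 0.0]
ft_force: [0.3, 0.2, -1.1]
grip_width: 0.0134
finger_force: 49.4
```

```bash
python3 - <<'E'
from h import *
o=get_obs();print(o["eef_pos"],yaw_now(),o["ft_force"]);plan([.5005,.325,.035],0,0,2)
E
```

```text
[0.50177657 0.32406504 0.06017604] -0.2985423522718987 [ 0.2557441   0.2390626  -1.05407969]
from [0.5018 0.3241 0.0602] -0.3 n 2
[[0, -0.008, -0.006, 0.157, 0, 0, -0.0017], [0, -0.008, -0.006, 0.157, 0, 0, -0.0017]]
```

Call:
play_rows:
  deltas:
    - [0,-0.01,-0.008,0.157,0,0,-0.003]
    - [0,-0.006,-0.004,0.157,0,0,0]
    - [0,0,0,0.02,0,0,0]
    - [0,0,0,0.02,0,0,0]
    - [0,0,0,0.02,0,0,0]
    - [0,0,0,0,0,0,0]

```text
clock: 9.1
eef_pos: [0.5012, 0.3256, 0.0324]
eef_rot: [1.0, -0.0, 0.002, -0.001]
ft_force: [-8.5, -5.1, 45.5]
grip_width: 0.0131
finger_force: 57.7
```

```bash
python3 - <<'E'
from h import *
o=get_obs();print(o["eef_pos"],yaw_now(),o["ft_force"]);p=capture("wrist");save(p,"w4.png")
E
```

```text
[0.50122292 0.32555568 0.03244879] -0.02785810879460947 [-8.50924052 -5.14174029 45.52631071]
```

View pics/w4.png

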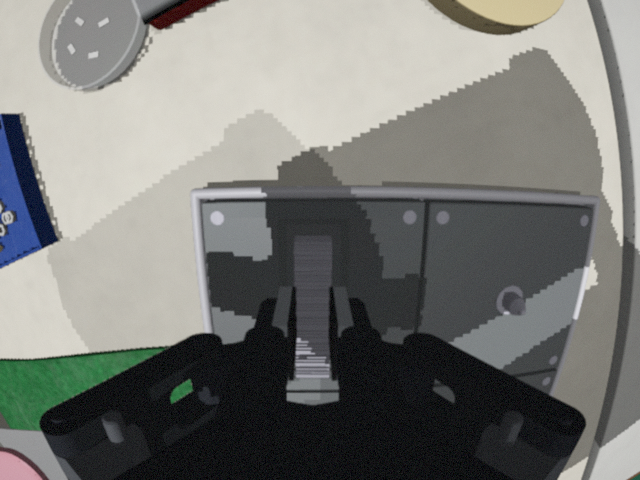

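The picture shows the rack (294–332, 235–378) centred in the slot, but contact came early. I'll unload, release, lift and check.

Call:
play_rows:
  deltas:
    - [0,0,0,-0.03,0,0,0]
    - [0,0,0,0,0,0,0]

```text
clock: 9.35
eef_pos: [0.5006, 0.3252, 0.0327]
eef_rot: [1.0, -0.0, 0.001, -0.0]
ft_force: [0.5, 0.3, 2.0]
grip_width: 0.0132
finger_force: 52.4
```

Call:
play_rows:
  deltas:
    - [0.35,0,0,0,0,0,0]
    - [0.35,0,0,0,0,0,0]
    - [0.35,0,0,0,0,0,0]
    - [0.35,0,0,0,0,0,0]
    - [0.35,0,0,-0.5,0,0,0]
    - [0.35,-0.3,0.1,-0.5,0,0,0]
    - [0.35,-0.3,0.2,-0.5,0,0,0]
    - [0.35,-0.3,0.2,-0.5,0,0,0]
    - [0.35,0,0,0,0,0,0]
    - [0.35,0,0,0,0,0,0]

```text
clock: 10.35
eef_pos: [0.4285, 0.2851, 0.193]
eef_rot: [1.0, -0.0, 0.001, -0.001]
ft_force: [0.5, -0.1, -0.0]
grip_width: 0.0299
finger_force: 0.0
```

```bash
cat >> h.py <<'E'
def rect(p,x0,x1,y0,y1,z,s=.0005):
    xs=np.arange(x1,x0,-s);ys=np.arange(y1,y0,-s);X,Y=np.meshgrid(xs,ys,indexing="ij");V=np.array(p["view"]);K=p["K"]
    c=np.stack([X,Y,np.full_like(X,z)],-1)@V[:3,:3].T+V[:3,3];h=np.hypot(c[...,0],c[...,1]);t=np.arctan2(h,c[...,2])
    mx=(K[0][2]+K[0][0]*t*c[...,0]/h).astype(np.float32);my=(K[1][2]+K[1][1]*t*c[...,1]/h).astype(np.float32)
    return cv2.cvtColor(cv2.remap(p["pixels"],mx,my,cv2.INTER_CUBIC),cv2.COLOR_RGB2BGR)
E
python3 - <<'E'
from h import *
o=get_obs();print(o["eef_pos"],yaw_now(),o["ft_force"]);look("rack",.021)
p=capture("wrist");print(wray(p,320,240)[0]);cv2.imwrite("pics/r5.png",rect(p,.44,.56,.26,.4,.0105,.00025))
E
```

```text
[0.42853869 0.2850971  0.19302621] -0.0340249926046991 [ 0.51790928 -0.11045045 -0.04562533]
spot rack 0.79 269 141 [0.4971 0.3211 0.    ]
 reg 0.16 10174 [0.4132 0.2326] mid [0.411  0.2313] rect [410.9 231.4] [90.5 88.8] 0.5
[0.49744706 0.28391596 0.31964059]
```

View pics/r5.png

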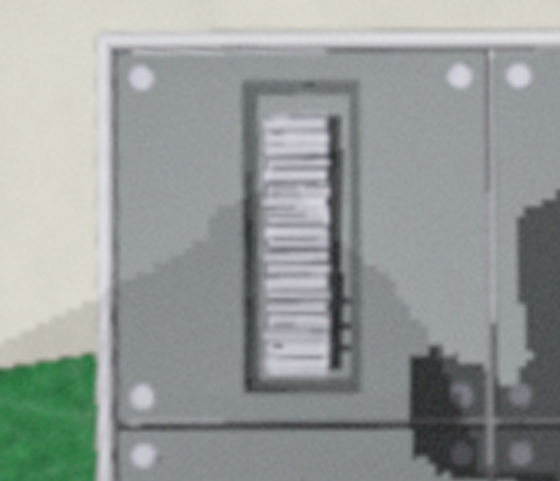

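The rack lies flat inside the slot (rack 265–328, 115–375; slot 248–358, 82–391). Next the bearing.

Call:
play_rows:
  deltas:
    - [0.65,0.04,0.5,-0.25,0,0,0]
    - [0.65,0.04,0.5,-0.25,0,0,0]
    - [0.65,0.04,0.5,-0.25,0,0,0]
    - [0.65,0.04,0.5,-0.1,0,0,0]
    - [0.65,0.04,0.5,0,0,0,0]
    - [0.65,0.04,0.5,0,0,0,0]
    - [0.65,0.04,0.5,0,0,0,0]
    - [0.65,0.06,0.5,0,0,0,0]
    - [0.65,0.1,0.5,0,0,0,0]
    - [0.65,0.1,0.5,0.1,0,0,0]
  force: 50

```text
clock: 11.55
eef_pos: [0.472, -0.117, 0.2518]
eef_rot: [1.0, -0.0, 0.0, -0.0]
ft_force: [1.5, -0.4, -0.1]
grip_width: 0.0552
finger_force: 0.0
```

Call:
play_rows:
  deltas:
    - [0.65,0.15,0.5,0.3,0,0,0]
    - [0.65,0.15,0.5,0.4,0,0,0]
    - [0.65,0.1,0.5,0.4,0,0,0]
    - [0.65,0,0.1,0.3,0,0,0]
    - [0.65,0,0,0,0,0,0]
    - [0.65,0,0,0,0,0,0]

```text
clock: 12.15
eef_pos: [0.5021, -0.2391, 0.1424]
eef_rot: [1.0, -0.0, -0.001, -0.001]
ft_force: [0.5, 0.6, 0.4]
grip_width: 0.0554
finger_force: 0.0
```

```bash
python3 - <<'E'
from h import *
o=get_obs();print(o["eef_pos"],yaw_now(),o["grip_width"]);look("bearing",.012);look("large_flange",.008);look("large_gear",.011)
p=capture("wrist");print(wray(p,320,240)[0]);cv2.imwrite("pics/r6.png",rect(p,.46,.62,-.4,-.2,.008,.0004))
plan([.523,-.25,.021],0,.65)
E
```

```text
[ 0.50212688 -0.23908492  0.14237563] -0.04100271582267859 0.05538017802525242
spot bearing 0.8 324 206 [ 0.5223 -0.2487  0.    ]
 reg 0.89 1679 [ 0.5235 -0.2504] mid [ 0.5238 -0.25  ] rect [ 523.8 -250. ] [35.4 34.2] 0.3
spot large_flange 0.68 437 236 [ 0.5006 -0.3388  0.    ]
 reg 0.77 3060 [ 0.5009 -0.3402] mid [ 0.5003 -0.3408] rect [ 500.5 -340.8] [51.7 51.2] 4.2
 reg 0.72 2288 [ 0.5859 -0.3581] mid [ 0.586  -0.3584] rect [ 585.6 -358.7] [43.1 45.2] 16.3
[ 0.57129841 -0.24060257  0.27215755]
from [ 0.5025 -0.2395  0.1433] -0.0 n 4
[[0.65, 0.064, 0.033, 0.382, 0, 0, -0.0], [0.65, 0.064, 0.033, 0.382, 0, 0, -0.0], [0.65, 0.064, 0.033, 0.382, 0, 0, -0.0], [0.65, 0.064, 0.033, 0.382, 0, 0, -0.0]]
```

View pics/r6.png

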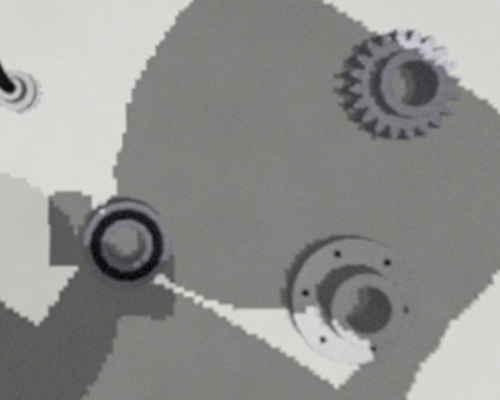

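The bearing is at about (.5235,-.250); the flange (350,300) and large gear (400,85) are clear of the jaws.

Call:
play_rows:
  deltas:
    - [0.65,0.13,0.065,0.4,0,0,0]
    - [0.65,0.137,0.065,0.4,0,0,0]
    - [0.65,0,0,0.4,0,0,0]
    - [0.65,0,0,0.25,0,0,0]
    - [0.65,0,0,0.1,0,0,0]
    - [0.65,0,0,0,0,0,0]
    - [0,0,0,0,0,0,0]
    - [0,0,0,0,0,0,0]
    - [0,0,0,0,0,0,0]
    - [0,0,0,0,0,0,0]
  force: 40

```text
clock: 13.65
eef_pos: [0.5244, -0.2504, 0.0204]
eef_rot: [1.0, -0.0, 0.001, 0.001]
ft_force: [-1.7, 0.2, 6.2]
grip_width: 0.0327
finger_force: 39.4
```

Call:
play_rows:
  deltas:
    - [0,0,0,0,0,0,0]
    - [0,0,0,-0.5,0,0,0]
    - [0,0,0,-0.5,0,0,0]
    - [0,0,0,-0.5,0,0,0]
    - [0,0,0,-0.5,0,0,0]
    - [0,0,0,-0.5,0,0,0]
    - [0,0,0,-0.5,0,0,0]
    - [0,0,0,0,0,0,0]

```text
clock: 14.45
eef_pos: [0.5257, -0.2512, 0.2654]
eef_rot: [1.0, -0.0, 0.004, 0.003]
ft_force: [0.9, -0.3, -0.7]
grip_width: 0.0328
finger_force: 40.0
```

Call:
play_rows:
  deltas:
    - [0,-0.22,-0.5,0,0,0,0]
    - [0,-0.22,-0.5,0,0,0,0]
    - [0,-0.22,-0.5,0,0,0,0]
    - [0,-0.22,-0.5,0,0,0,0]
    - [0,-0.22,-0.5,0,0,0,0]
    - [0,-0.05,-0.5,0,0,0,0]
    - [0,-0.05,-0.5,0,0,0,0]
    - [0,-0.05,-0.5,0,0,0,0]
    - [0,-0.05,-0.5,0,0,0,0]
    - [0,-0.05,-0.5,0,0,0,0]

```text
clock: 15.45
eef_pos: [0.4153, 0.1516, 0.2593]
eef_rot: [1.0, -0.0, 0.001, -0.0]
ft_force: [0.5, 0.5, -1.1]
grip_width: 0.0327
finger_force: 40.0
```

Call:
play_rows:
  deltas:
    - [0,-0.05,-0.5,0.2,0,0,0]
    - [0,-0.05,-0.5,0.3,0,0,0]
    - [0,0,0,0.4,0,0,0]
    - [0,0,0,0.4,0,0,0]
    - [0,0,0,0.4,0,0,0]
    - [0,0,0,0.4,0,0,0]
    - [0,0,0,0.4,0,0,0]
    - [0,0,0,0,0,0,0]
    - [0,0,0,0,0,0,0]

```text
clock: 16.35
eef_pos: [0.4079, 0.23, 0.0595]
eef_rot: [1.0, -0.0, -0.0, 0.0]
ft_force: [-0.3, 1.0, -0.2]
grip_width: 0.0326
finger_force: 40.1
```

```bash
python3 - <<'E'
from h import *
o=get_obs();print(o["ft_force"],o["grip_width"]);plan([.4075,.232,.036],0,0,2)
E
```

```text
[-0.29340124  1.01321069 -0.15608675] 0.03258415692255109
from [0.4079 0.23   0.0595] -0.0 n 2
[[0, -0.002, -0.013, 0.147, 0, 0, -0.0002], [0, -0.002, -0.013, 0.147, 0, 0, -0.0002]]
```

Call:
play_rows:
  deltas:
    - [0,-0.003,-0.015,0.16,0,0,0]
    - [0,-0.002,-0.01,0.16,0,0,0]
    - [0,0,0,0.02,0,0,0]
    - [0,0,0,0,0,0,0]

```text
clock: 16.75
eef_pos: [0.4081, 0.2323, 0.033]
eef_rot: [1.0, -0.0, 0.001, -0.0]
ft_force: [0.8, -0.4, 0.7]
grip_width: 0.0325
finger_force: 40.2
```

Call:
play_rows:
  deltas:
    - [0,0,0,0.01,0,0,0]
    - [0,0,0,0.01,0,0,0]
    - [0,0,0,0,0,0,0]

```text
clock: 17.05
eef_pos: [0.4083, 0.2323, 0.0323]
eef_rot: [1.0, -0.0, 0.001, -0.001]
ft_force: [-4.8, -2.2, 37.2]
grip_width: 0.0325
finger_force: 43.8
```

Call:
play_rows:
  deltas:
    - [0,0,0,-0.02,0,0,0]
    - [0.65,0,0,0,0,0,0]
    - [0.65,0,0,0,0,0,0]
    - [0.65,0,0,0,0,0,0]
    - [0.65,0,0,0,0,0,0]
    - [0.65,0,0,-0.5,0,0,0]
    - [0.65,-0.1,0,-0.5,0,0,0]
    - [0.65,-0.3,0,-0.5,0,0,0]
    - [0.65,0,0,-0.5,0,0,0]
    - [0.65,0,0,0,0,0,0]

```text
clock: 18.05
eef_pos: [0.3769, 0.2329, 0.1959]
eef_rot: [1.0, 0.0, 0.003, -0.001]
ft_force: [0.3, -0.4, -1.0]
grip_width: 0.0554
finger_force: 0.0
```

```bash
python3 - <<'E'
from h import *
o=get_obs();print(o["eef_pos"],o["ft_force"]);look("bearing",.02)
p=capture("wrist");print(wray(p,320,240)[0]);cv2.imwrite("pics/r7.png",rect(p,.35,.55,.18,.4,.0105,.0004))
E
```

```text
[0.37690733 0.23293239 0.19589212] [ 0.31038901 -0.4227074  -0.95844517]
spot bearing 0.78 313 187 [0.4055 0.2318 0.    ]
 reg 0.92 1246 [0.4064 0.2312] mid [0.4069 0.2315] rect [406.3 230.9] [35.2 34.7] 45.0
[0.44425607 0.23071122 0.32014903]
```

View pics/r7.png

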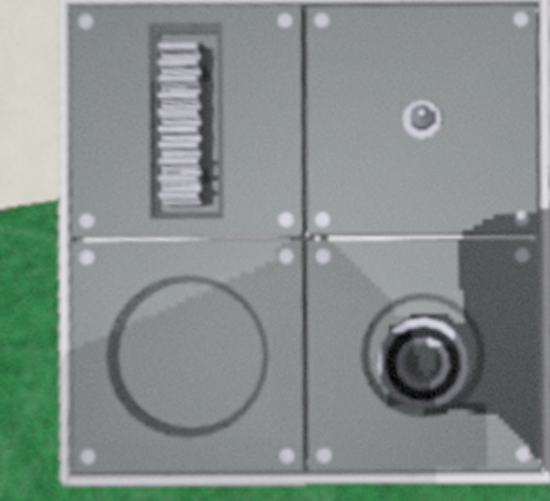

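The bearing sits centred in its pocket (423,358) and the rack is still seated. Next the large flange.

Call:
play_rows:
  deltas:
    - [0.8,0.08,0.5,-0.25,0,0,0]
    - [0.8,0.08,0.5,-0.25,0,0,0]
    - [0.8,0.08,0.5,-0.25,0,0,0]
    - [0.8,0.08,0.5,0,0,0,0]
    - [0.8,0.08,0.5,0,0,0,0]
    - [0.8,0.08,0.5,0,0,0,0]
    - [0.8,0.08,0.5,0,0,0,0]
    - [0.8,0.08,0.5,0,0,0,0]
    - [0.8,0.08,0.5,0,0,0,0]
    - [0.8,0.08,0.5,0,0,0,0]
  force: 60

```text
clock: 19.25
eef_pos: [0.4389, -0.1697, 0.2502]
eef_rot: [1.0, -0.0, -0.001, -0.001]
ft_force: [0.5, 0.0, -0.2]
grip_width: 0.0682
finger_force: 0.0
```

Call:
play_rows:
  deltas:
    - [0.8,0.08,0.5,0.2,0,0,0]
    - [0.8,0.08,0.5,0.3,0,0,0]
    - [0.8,0.08,0.5,0.3,0,0,0]
    - [0.8,0.08,0.5,0.3,0,0,0]
    - [0.8,0,0.1,0.3,0,0,0]
    - [0.8,0,0,0,0,0,0]
    - [0.8,0,0,0,0,0,0]

```text
clock: 19.95
eef_pos: [0.4642, -0.3351, 0.1388]
eef_rot: [1.0, -0.0, -0.001, -0.001]
ft_force: [0.5, -0.4, 1.1]
grip_width: 0.0683
finger_force: 0.0
```

```bash
python3 - <<'E'
from h import *
o=get_obs();print(o["eef_pos"],o["grip_width"]);look("large_flange",.006);look("large_gear",.008)
plan([.5005,-.341,.0155],0,.8)
E
```

```text
[ 0.46421921 -0.33510324  0.13877621] 0.0682524660235391
spot large_flange 0.95 322 186 [ 0.4994 -0.3431  0.    ]
 reg 0.65 3603 [ 0.5002 -0.3414] mid [ 0.5001 -0.3413] rect [ 500.1 -341.3] [50.2 50.4] 0.1
spot large_gear 0.75 344 72 [ 0.585  -0.3593  0.    ]
 reg 0.76 2392 [ 0.5858 -0.3601] mid [ 0.5861 -0.3604] rect [ 586.  -360.4] [43.3 42.8] 2.2
from [ 0.4653 -0.3356  0.1407] 0.0 n 4
[[0.8, 0.11, 0.017, 0.391, 0, 0, 0.0], [0.8, 0.11, 0.017, 0.391, 0, 0, 0.0], [0.8, 0.11, 0.017, 0.391, 0, 0, 0.0], [0.8, 0.11, 0.017, 0.391, 0, 0, 0.0]]
```

Call:
play_rows:
  deltas:
    - [0.8,0.217,0.035,0.4,0,0,0]
    - [0.8,0.217,0.036,0.4,0,0,0]
    - [0.8,0,0,0.4,0,0,0]
    - [0.8,0,0,0.25,0,0,0]
    - [0.8,0,0,0.12,0,0,0]
    - [0.8,0,0,0,0,0,0]
    - [0.8,0,0,0,0,0,0]

```text
clock: 20.95
eef_pos: [0.5001, -0.342, 0.0152]
eef_rot: [1.0, -0.0, 0.001, 0.0]
ft_force: [-0.1, 0.1, 0.2]
grip_width: 0.0687
finger_force: 0.0
```

Call:
play_rows:
  deltas:
    - [0.45,0,0,0,0,0,0]
    - [0.45,0,0,0,0,0,0]
    - [0.45,0,0,0,0,0,0]
    - [0.45,0,0,0,0,0,0]
    - [0.45,0,0,0,0,0,0]

```text
clock: 21.45
eef_pos: [0.5002, -0.3423, 0.016]
eef_rot: [1.0, -0.0, 0.001, 0.001]
ft_force: [-3.3, 0.8, 15.5]
grip_width: 0.0463
finger_force: 58.8
```

Call:
play_rows:
  deltas:
    - [0.4,0,0,-0.1,0,0,0]
    - [0.4,0,0,-0.2,0,0,0]
    - [0.4,0,0,-0.4,0,0,0]
    - [0.4,0,0,-0.4,0,0,0]
    - [0.4,0,0,0,0,0,0]
    - [0.4,0,0,0,0,0,0]

```text
clock: 22.05
eef_pos: [0.4999, -0.3419, 0.1031]
eef_rot: [1.0, -0.0, 0.001, 0.001]
ft_force: [0.6, 1.0, -2.1]
grip_width: 0.0457
finger_force: 62.0
```

```bash
python3 - <<'E'
from h import *
o=get_obs();print(o["eef_pos"],o["ft_force"],o["wrist_torque"]);p=capture("wrist");save(p,"w8.png")
E
```

```text
[ 0.49986905 -0.34189643  0.10311356] [ 0.56364606  0.9640171  -2.08294803] [-0.00090951  0.00558598 -0.00754519]
```

View pics/w8.png

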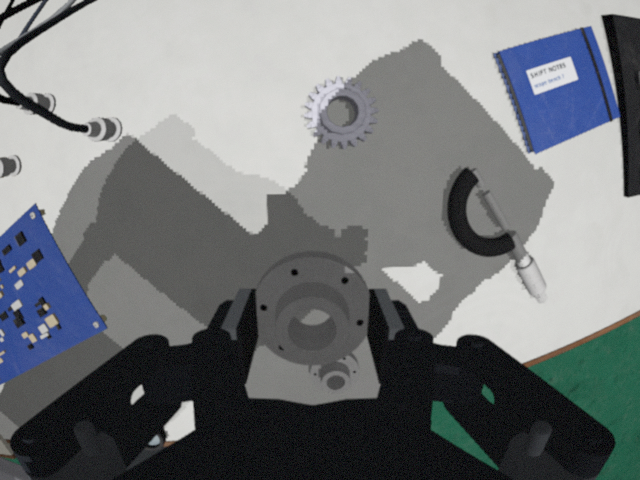

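The flange is held level by its rim (312,315); the small flange and the gear haven't moved.

Call:
play_rows:
  deltas:
    - [0.4,0,0,-0.4,0,0,0]
    - [0.4,0,0,-0.5,0,0,0]
    - [0.4,-0.1,-0.2,-0.5,0,0,0]
    - [0.4,-0.13,-0.4,-0.4,0,0,0]
    - [0.4,-0.13,-0.49,0,0,0,0]
    - [0.4,-0.13,-0.49,0,0,0,0]
    - [0.4,-0.13,-0.49,0,0,0,0]
    - [0.4,-0.13,-0.49,0,0,0,0]
    - [0.4,-0.13,-0.49,0,0,0,0]
    - [0.4,-0.13,-0.49,0,0,0,0]

```text
clock: 23.1
eef_pos: [0.4177, -0.0569, 0.2451]
eef_rot: [1.0, -0.0, -0.001, -0.0]
ft_force: [0.9, 0.8, -1.8]
grip_width: 0.0461
finger_force: 62.5
```

Call:
play_rows:
  deltas:
    - [0.4,-0.08,-0.49,0,0,0,0]
    - [0.4,-0.07,-0.49,0,0,0,0]
    - [0.4,0,-0.49,0,0,0,0]
    - [0.4,0,-0.49,0,0,0,0]
    - [0.4,0,-0.49,0,0,0,0]
    - [0.4,0,-0.49,0,0,0,0]
    - [0.4,0,-0.49,0,0,0,0]
    - [0.4,0,-0.49,0,0,0,0]
    - [0.4,0,-0.4,0,0,0,0]
    - [0.4,0,0,0,0,0,0]

```text
clock: 24.1
eef_pos: [0.4066, 0.2902, 0.2449]
eef_rot: [1.0, 0.001, -0.001, -0.0]
ft_force: [-0.1, -0.1, -1.9]
grip_width: 0.0458
finger_force: 62.6
```

```bash
python3 - <<'E'
from h import *
plan([.4072,.325,.045],0,.4)
E
```

```text
from [0.4066 0.2902 0.2449] 0.1 n 6
[[0.4, 0.001, -0.073, 0.416, 0, 0, 0.0002], [0.4, 0.001, -0.073, 0.416, 0, 0, 0.0002], [0.4, 0.001, -0.073, 0.416, 0, 0, 0.0002], [0.4, 0.001, -0.073, 0.416, 0, 0, 0.0002], [0.4, 0.001, -0.073, 0.416, 0, 0, 0.0002], [0.4, 0.001, -0.073, 0.416, 0, 0, 0.0002]]
```

Call:
play_rows:
  deltas:
    - [0.4,0.003,-0.2,0.2,0,0,0]
    - [0.4,0.003,-0.236,0.4,0,0,0]
    - [0.4,0,0,0.45,0,0,0]
    - [0.4,0,0,0.45,0,0,0]
    - [0.4,0,0,0.45,0,0,0]
    - [0.4,0,0,0.45,0,0,0]
    - [0.4,0,0,0.15,0,0,0]
    - [0.4,0,0,0,0,0,0]
    - [0.4,0,0,0,0,0,0]

```text
clock: 25.0
eef_pos: [0.408, 0.3221, 0.0429]
eef_rot: [1.0, -0.0, 0.0, -0.0]
ft_force: [0.1, 0.3, -1.5]
grip_width: 0.0454
finger_force: 62.6
```

```bash
python3 - <<'E'
from h import *
plan([.4072,.325,.030],0,.4,2);p=capture("wrist");save(p,"w9.png")
E
```

```text
from [0.408  0.3221 0.0429] -0.0 n 2
[[0.4, -0.005, -0.018, 0.081, 0, 0, -0.0002], [0.4, -0.005, -0.018, 0.081, 0, 0, -0.0002]]
```

View pics/w9.png

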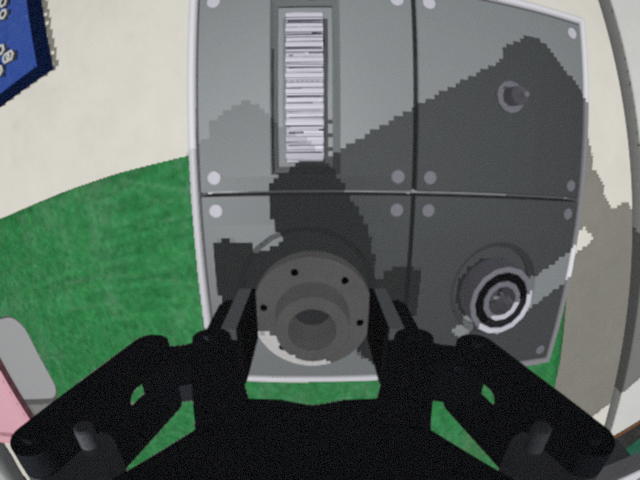

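The flange hangs over its pocket (ring top at row 230), about 3 mm to the right of centre. Correcting and lowering.

Call:
play_rows:
  deltas:
    - [0.4,-0.005,-0.02,0.08,0,0,0]
    - [0.4,-0.005,-0.017,0.08,0,0,0]
    - [0.4,0,0,0,0,0,0]
    - [0.4,0,0,0,0,0,0]

```text
clock: 25.45
eef_pos: [0.4067, 0.325, 0.0293]
eef_rot: [1.0, -0.0, -0.0, 0.0]
ft_force: [-0.3, 0.9, -1.4]
grip_width: 0.0458
finger_force: 62.6
```

Call:
play_rows:
  deltas:
    - [0.4,0,0,0.01,0,0,0]
    - [0.4,0,0,0,0,0,0]

```text
clock: 25.65
eef_pos: [0.4069, 0.325, 0.0286]
eef_rot: [1.0, -0.0, 0.0, -0.0]
ft_force: [-0.4, -0.3, -1.9]
grip_width: 0.0459
finger_force: 62.6
```

Call:
play_rows:
  deltas:
    - [0.8,0,0,0,0,0,0]
    - [0.8,0,0,0,0,0,0]
    - [0.8,0,0,0,0,0,0]
    - [0.8,0,0,0,0,0,0]
    - [0.8,0,0,-0.4,0,0,0]
    - [0.8,0,0,-0.5,0,0,0]
    - [0.8,-0.2,0.1,-0.5,0,0,0]
    - [0.8,0,0.3,-0.5,0,0,0]
    - [0.8,0,0,0,0,0,0]
    - [0.8,0,0,0,0,0,0]

```text
clock: 26.65
eef_pos: [0.3912, 0.2929, 0.1814]
eef_rot: [1.0, -0.001, 0.001, -0.001]
ft_force: [0.3, 0.3, -0.8]
grip_width: 0.0687
finger_force: 0.0
```

```bash
python3 - <<'E'
from h import *
o=get_obs();print(o["eef_pos"],o["ft_force"]);look("large_flange",.016)
p=capture("wrist");print(wray(p,320,240)[0]);cv2.imwrite("pics/r10.png",rect(p,.35,.55,.18,.4,.0105,.0004))
E
```

```text
[0.39117485 0.292918   0.18135022] [ 0.3476089   0.30845173 -0.80406025]
spot large_flange 0.76 272 207 [0.404  0.3264 0.    ]
 reg 0.77 2756 [0.4065 0.3241] mid [0.4063 0.3242] rect [406.2 324.2] [49.9 50.2] 89.7
[0.45943599 0.29186161 0.30814282]
```

View pics/r10.png

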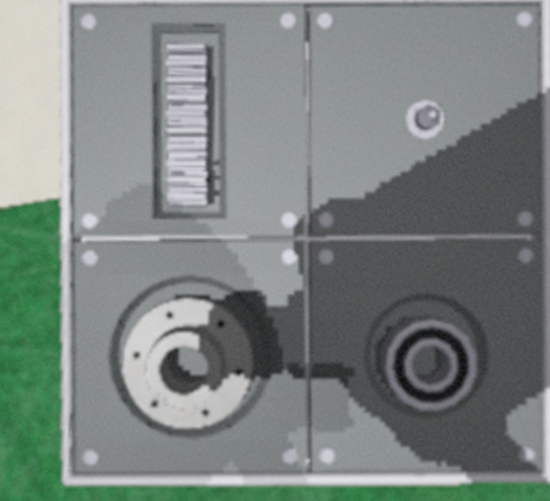

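Rack, bearing and flange are all seated (flange at (186,363) within its pocket ring). Last is the large gear.

Call:
play_rows:
  deltas:
    - [0.75,0.06,0.3,-0.4,0,0,0]
    - [0.75,0.06,0.45,-0.4,0,0,0]
    - [0.75,0.06,0.5,-0.2,0,0,0]
    - [0.75,0.06,0.5,0,0,0,0]
    - [0.75,0.06,0.5,0,0,0,0]
    - [0.75,0.06,0.5,0,0,0,0]
    - [0.75,0.06,0.5,0,0,0,0]
    - [0.75,0.06,0.5,0,0,0,0]
    - [0.75,0.06,0.5,0,0,0,0]
    - [0.75,0.1,0.5,0,0,0,0]
  force: 40

```text
clock: 27.85
eef_pos: [0.4415, -0.0884, 0.2596]
eef_rot: [1.0, -0.0, -0.001, -0.0]
ft_force: [1.8, 0.9, 0.4]
grip_width: 0.0638
finger_force: 0.0
```

Call:
play_rows:
  deltas:
    - [0.75,0.2,0.5,0,0,0,0]
    - [0.75,0.2,0.5,0,0,0,0]
    - [0.75,0.2,0.5,0,0,0,0]
    - [0.75,0.2,0.5,0.2,0,0,0]
    - [0.75,0.2,0.5,0.4,0,0,0]
    - [0.75,0.2,0.5,0.4,0,0,0]
    - [0.75,0.1,0.4,0.3,0,0,0]
    - [0.75,0,0,0,0,0,0]
    - [0.75,0,0,0,0,0,0]

```text
clock: 28.75
eef_pos: [0.5431, -0.3534, 0.1588]
eef_rot: [1.0, -0.001, -0.001, -0.001]
ft_force: [0.1, 1.1, -0.0]
grip_width: 0.0638
finger_force: 0.0
```

```bash
python3 - <<'E'
from h import *
o=get_obs();print(o["eef_pos"],o["grip_width"]);look("large_gear",.009)
plan([.586,-.360,.017],0,.75,2)
E
```

```text
[ 0.54308331 -0.35344326  0.15881536] 0.06381740996007765
spot large_gear 0.7 320 177 [ 0.5826 -0.3607  0.    ]
 reg 0.64 1845 [ 0.5865 -0.3608] mid [ 0.586 -0.361] rect [ 586. -361.] [40.9 40.6] 0.3
from [ 0.5437 -0.3528  0.1613] 0.0 n 2
[[0.75, 0.264, 0.045, 0.902, 0, 0, 0.0001], [0.75, 0.264, 0.045, 0.902, 0, 0, 0.0001]]
```

Call:
play_rows:
  deltas:
    - [0.75,0.26,0.048,0.4,0,0,0]
    - [0.75,0.265,0.048,0.4,0,0,0]
    - [0.75,0,0,0.4,0,0,0]
    - [0.75,0,0,0.4,0,0,0]
    - [0.75,0,0,0.2,0,0,0]
    - [0.75,0,0,0,0,0,0]
    - [0.75,0,0,0,0,0,0]

```text
clock: 29.6
eef_pos: [0.5861, -0.3614, 0.0183]
eef_rot: [1.0, -0.0, 0.001, 0.0]
ft_force: [0.7, -0.7, 1.1]
grip_width: 0.064
finger_force: 0.0
```

Call:
play_rows:
  deltas:
    - [0.35,0,0,0,0,0,0]
    - [0.35,0,0,0,0,0,0]
    - [0.35,0,0,0,0,0,0]
    - [0.35,0,0,0,0,0,0]
    - [0.35,0,0,0,0,0,0]

```text
clock: 30.1
eef_pos: [0.5863, -0.3619, 0.0191]
eef_rot: [1.0, -0.0, 0.001, 0.001]
ft_force: [-1.5, 1.9, 12.4]
grip_width: 0.0412
finger_force: 38.9
```

Call:
play_rows:
  deltas:
    - [0.35,0,0,-0.1,0,0,0]
    - [0.35,0,0,-0.3,0,0,0]
    - [0.35,0,0,-0.4,0,0,0]
    - [0.35,0,0,-0.5,0,0,0]
    - [0.35,-0.05,-0.05,-0.5,0,0,0]
    - [0.35,-0.1,-0.1,-0.5,0,0,0]
    - [0.35,-0.2,-0.2,-0.5,0,0,0]
    - [0.35,-0.25,-0.2,-0.3,0,0,0]
    - [0.35,0,0,0,0,0,0]

```text
clock: 31.0
eef_pos: [0.5369, -0.3165, 0.27]
eef_rot: [1.0, -0.0, 0.002, 0.002]
ft_force: [0.1, 0.6, -1.5]
grip_width: 0.0409
finger_force: 40.8
```

```bash
python3 - <<'E'
from h import *
o=get_obs();print(o["eef_pos"],o["ft_force"],o["grip_width"]);p=capture("wrist");save(p,"w11.png")
E
```

```text
[ 0.53690576 -0.31645243  0.2700117 ] [ 0.0693021   0.58399278 -1.46015894] 0.04085886747421464
```

View pics/w11.png

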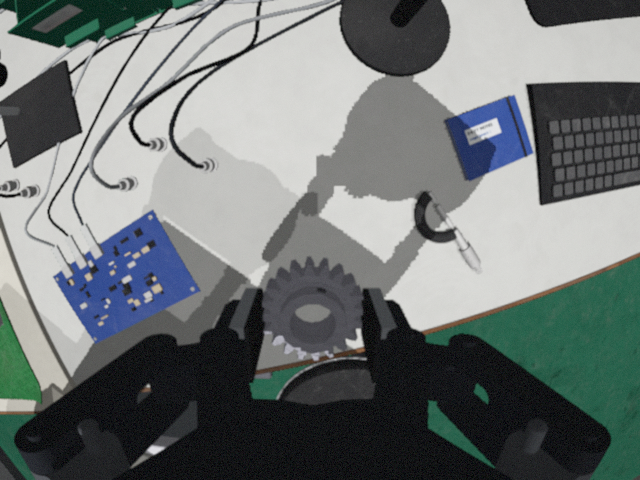

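The gear is held level at (312,310). Carrying it over to the post.

Call:
play_rows:
  deltas:
    - [0.35,-0.22,-0.45,0,0,0,0]
    - [0.35,-0.22,-0.5,0,0,0,0]
    - [0.35,-0.22,-0.5,0,0,0,0]
    - [0.35,-0.22,-0.5,0,0,0,0]
    - [0.35,-0.22,-0.5,0,0,0,0]
    - [0.35,-0.2,-0.5,0,0,0,0]
    - [0.35,0,-0.5,0,0,0,0]
    - [0.35,0,-0.5,0,0,0,0]
    - [0.35,0,-0.5,0,0,0,0]
    - [0.35,0,-0.5,0,0,0,0]

```text
clock: 32.05
eef_pos: [0.4338, 0.0802, 0.2645]
eef_rot: [1.0, -0.0, -0.0, 0.0]
ft_force: [0.1, -0.4, -1.2]
grip_width: 0.0412
finger_force: 40.9
```

Call:
play_rows:
  deltas:
    - [0.35,0,-0.5,0,0,0,0]
    - [0.35,0.1,-0.5,0,0,0,0]
    - [0.35,0.3,-0.45,0.1,0,0,0]
    - [0.35,0.3,-0.35,0.3,0,0,0]
    - [0.35,0.17,-0.1,0.4,0,0,0]
    - [0.35,0,0,0.4,0,0,0]
    - [0.35,0,0,0.4,0,0,0]
    - [0.35,0,0,0.4,0,0,0]
    - [0.35,0,0,0,0,0,0]
    - [0.35,0,0,0,0,0,0]

```text
clock: 33.05
eef_pos: [0.5035, 0.2307, 0.1048]
eef_rot: [1.0, -0.0, -0.001, 0.0]
ft_force: [0.6, -1.1, -0.5]
grip_width: 0.0409
finger_force: 41.2
```

```bash
python3 - <<'E'
from h import *
plan([.502,.2315,.065],0,.35)
E
```

```text
from [0.5035 0.2307 0.1048] -0.0 n 1
[[0.35, -0.019, -0.01, 0.497, 0, 0, -0.0004]]
```

Call:
play_rows:
  deltas:
    - [0.35,-0.01,-0.005,0.2,0,0,0]
    - [0.35,-0.009,-0.005,0.25,0,0,0]
    - [0.35,0,0,0,0,0,0]
    - [0.35,0,0,0,0,0,0]

```text
clock: 33.45
eef_pos: [0.5026, 0.2318, 0.0703]
eef_rot: [1.0, -0.0, 0.001, -0.0]
ft_force: [-0.4, 0.3, -0.8]
grip_width: 0.0408
finger_force: 41.2
```

```bash
python3 - <<'E'
from h import *
print(get_obs()["eef_pos"]);p=capture("wrist");cv2.imwrite("pics/w12.png",cv2.resize(cv2.cvtColor(p["pixels"],4)[180:400,190:440],None,fx=2.4,fy=2.4,interpolation=2))
E
```

```text
[0.50263909 0.23176344 0.07029323]
```

View pics/w12.png

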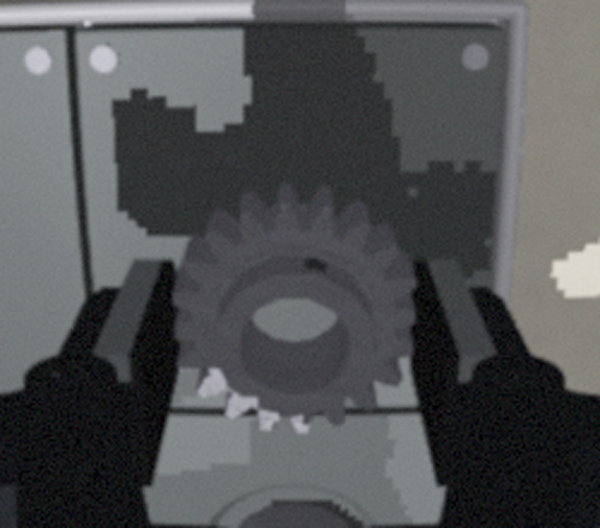

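The bore shows only the plate behind the post, so I'll go down by feel: around TCP z 0.049 the post should enter the bore without resistance.

Call:
play_rows:
  deltas:
    - [0.35,0,0,0.18,0,0,0]
    - [0.35,0,0,0.04,0,0,0]
    - [0.35,0,0,0.04,0,0,0]
    - [0.35,0,0,0.03,0,0,0]
    - [0.35,0,0,0,0,0,0]

```text
clock: 34.0
eef_pos: [0.502, 0.2316, 0.0458]
eef_rot: [1.0, -0.0, 0.0, -0.0]
ft_force: [0.1, 0.7, -1.1]
grip_width: 0.0407
finger_force: 41.2
```

Call:
play_rows:
  deltas:
    - [0.35,0,0,0.03,0,0,0]
    - [0.35,0,0,0.03,0,0,0]
    - [0.35,0,0,0.03,0,0,0]
    - [0.35,0,0,0,0,0,0]

```text
clock: 34.4
eef_pos: [0.5017, 0.2315, 0.0381]
eef_rot: [1.0, -0.0, -0.0, 0.0]
ft_force: [0.6, -0.2, -1.5]
grip_width: 0.0411
finger_force: 41.2
```

Call:
play_rows:
  deltas:
    - [0.35,0,0,0.015,0,0,0]
    - [0.35,0,0,0.012,0,0,0]
    - [0.35,0,0,0,0,0,0]

```text
clock: 34.7
eef_pos: [0.5018, 0.2315, 0.0362]
eef_rot: [1.0, -0.0, -0.0, 0.0]
ft_force: [0.6, 0.0, -1.1]
grip_width: 0.0407
finger_force: 41.2
```

Call:
play_rows:
  deltas:
    - [0.35,0,0,0.01,0,0,0]
    - [0.35,0,0,0,0,0,0]

```text
clock: 34.9
eef_pos: [0.5019, 0.2315, 0.0359]
eef_rot: [1.0, -0.0, 0.0, -0.0]
ft_force: [-2.2, -1.3, 7.4]
grip_width: 0.0409
finger_force: 42.1
```

Contact at z 0.036 is where the plate top should be, so the gear is down. Releasing.

Call:
play_rows:
  deltas:
    - [0.75,0,0,-0.01,0,0,0]
    - [0.75,0,0,0,0,0,0]
    - [0.75,0,0,0,0,0,0]
    - [0.75,0,0,0,0,0,0]
    - [0.75,0,0,-0.3,0,0,0]
    - [0.75,0,0,-0.5,0,0,0]
    - [0.75,-0.5,0.1,-0.5,0,0,0]
    - [0.75,-0.5,-0.4,-0.5,0,0,0]
    - [0.75,0,0,0,0,0,0]
    - [0.75,0,0,0,0,0,0]

```text
clock: 35.9
eef_pos: [0.4361, 0.2497, 0.1668]
eef_rot: [1.0, 0.0, 0.001, -0.0]
ft_force: [0.9, -0.1, -0.9]
grip_width: 0.064
finger_force: 0.0
```

```bash
python3 - <<'E'
from h import *
o=get_obs();print(o["eef_pos"],o["ft_force"])
p=capture("wrist");print(wray(p,320,240)[0]);cv2.imwrite("pics/r13.png",rect(p,.35,.56,.17,.4,.0155,.0004))
for n in["rack","bearing","large_flange","large_gear"]: look(n,.026)
p=capture("top")
for n in["small_flange","small_gear"]:
    r=spot_point(n,p)[0];print(n,r["confidence"],at(p,r["location"][0]*640,r["location"][1]*480,0).round(3))
E
```

```text
[0.43605184 0.24970731 0.16682898] [ 0.85993797 -0.08570705 -0.92269197]
[0.50464192 0.24844061 0.29565178]
spot rack 0.63 215 151 [0.4986 0.3258 0.    ]
 reg 0.62 1894 [0.4993 0.322 ] mid [0.4994 0.3222] rect [499.4 322.3] [18.4 62.3] 89.6
spot bearing 0.91 333 265 [0.4021 0.2298 0.    ]
 reg 0.64 1501 [0.4091 0.2313] mid [0.4091 0.2309] rect [409.1 230.9] [33.2 36.7] 90.0
spot large_flange 0.91 218 262 [ 0.4042  0.3283 -0.    ]
 reg 0.95 2735 [0.411  0.3213] mid [0.4102 0.3213] rect [410.6 321.5] [48.  50.5] 4.1
spot large_gear 0.74 337 146 [0.5002 0.2281 0.    ]
 reg 0.82 1948 [0.5012 0.2301] mid [0.5012 0.2302] rect [501.2 230.2] [41.3 41. ] 0.9
small_flange 0.79 [ 0.406 -0.359  0.   ]Traceback (most recent call last):
  File "<stdin>", line 7, in <module>
IndexError: list index out of range
```

View pics/r13.png

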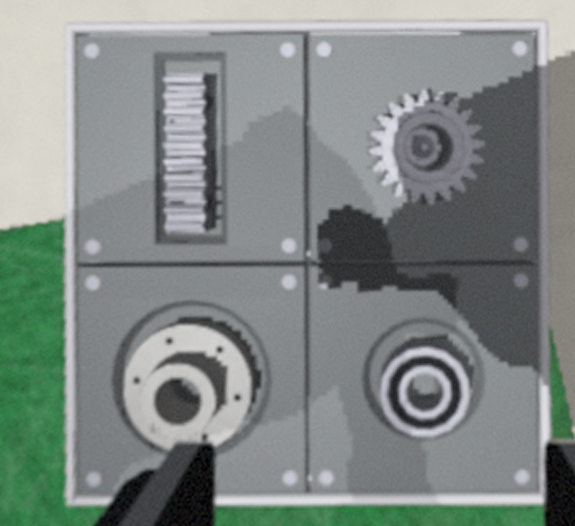

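All four parts are nested, with the post tip (425,147) inside the gear's bore and the gripper clear. Handing in.

```bash
python3 -c "
from station import *
print(finish_job())"
```

```text
the job is handed in; nothing more can be done
None
```

I seated the rack, bearing, large flange and large gear in their nests, in that order, and handed the job in at about 36 s; the smaller flange and gear were left alone, though the last picture check did not pick out the small gear.

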